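# Feed a loaded hub carrier through the sprung flap of the feed lane

### The job

Bring the black tray that carries a steel hub to the mouth of the feed lane and push it lengthwise along the bench through the sprung flap, then on gently until it is fully home against the end stop with the feeler pin pressed in. Feel for the stop, never pressing the tray against the lane or stop with more than about 20 N. Then draw back so that the flap swings fully shut behind the tray, and leave everything else on the bench where it is.

Things in the scene. Friction and masses are not known exactly. Their poses are not given: they have to be found in the camera images.
- tray_center (a point): The loaded carrier tray: loose black plastic block-like tray 70 mm long (its x), 50 mm wide (its y), 34 mm high to its rim, carrying a fixed round stepped steel hub (40, then 26 mm across; top 50 mm above the bench). Flat sides; 0.3 to 0.65 kg; stands on the bench. Point: its middle, 17 mm above its underside; z up.
- bay: The feed lane, fixed, open on top; the bench is its floor. Two parallel aluminium walls 32 mm high, 8 mm thick. Origin: on the bench, in the gate's plane, midway between the walls before the gate; x along the lane inwards (pushing direction), y to the left, z up. The tray goes in lengthwise. Four 4 mm high feet stick out beside the walls to 77 mm left and 61 mm right of the origin line.
- mouth (a point): Where the lane's parallel walls begin, on the bench, mid-lane, 55 mm before the gate; axes as the bay's. The lane here is 56 mm wide (inner faces at y = +-28 mm) and the tray 50. Flared lips 32 mm high widen the mouth to about +-46 mm over 21 mm further out; before them the bench is open.
- inner (a point): Mid-lane on the bench, 100 mm beyond the gate; axes as the bay's. Beyond the gate the right wall goes on straight (inner face y = -28 mm) to 220 mm; the left wall is set back (inner face y = +44 mm) for the open flap. An end stop 41 mm high spans the lane; its rubber face (yields 1 mm per 4 N) is clamped anywhere from 145 to 175 mm beyond the gate: not measured, feel or look for it.
- flap (a joint): The sprung flap gate: upright steel plate 64 wide, 46 high, 4 mm thick, 5 mm above the bench, on an upright hinge at the left (bay x 0, y +38 mm; post 56 mm high). 0 = shut; swings only inwards, to 1.5 rad. Its spring gives 0.03 N m shut, 0.07 open: 2 to 4 N on a pushed tray. It can shut once the tray's rear is over 65 mm beyond the gate and the pusher is out.
- feeler (a joint): Brass feeler pin, 10 mm across, sticking 8 mm out of the end stop's face towards the gate, axis 17 mm above the bench, 2 mm right of mid-lane. 0 = fully out, 0.008 = flush with the stop's rubber face (m). Its weak spring (0.4 to 0.7 N) cannot push the tray back. At flush the tray stands against the stop.
- empty_tray: Bystander, to be left alone: an empty open black plastic tray, 110 x 75 x 40 mm; origin at its underside.
- squat_bottle: Bystander, to be left alone: a flat squat adhesive bottle with nozzle, 50 x 28 mm, about 120 mm tall with its nozzle; origin at its underside.
- tall_bottle: Bystander, to be left alone: a tall white bottle, 56 mm across, 170 mm tall; origin at its underside.
- driver: Bystander, to be left alone: an aluminium torque driver lying down, about 175 mm long, 29 mm thick; origin at its underside.
- pliers: Bystander, to be left alone: pliers lying flat, about 155 mm long, 12 mm thick; origin at its underside.
- flange_ring: Bystander, to be left alone: a steel ring lying flat, 70 mm across, 12 mm thick; origin at its underside.
- bare_hub: Bystander, to be left alone: a bare steel hub without a tray, 40 mm across, 22 mm tall; origin at its underside.
Not all that is in view belongs to the job. What is shaped like the part that bears tray_center but red is not meant.

How it is judged:
On the way, in this order (a step that is already met when the one before it is completed fails the run):
1. the tray, standing on the bench and in line with the lane, is pushed through the gate and holds the flap open (over 0.5 rad) (value of joint flap above 0.5 rad and x of tray_center in the frame of bay between -0.03 and 0.07 m and height (world z) of tray_center below 0.027 m and angle between the x axis of tray_center and the x axis of bay, either way round below 0.3 rad and angle between tray_center's own z axis and vertical below 0.2 rad and contact force between tray and flap above 0.1 N), for 0.1 s.
2. the tray is fully home: the feeler pin is pressed in by more than 6 of its 8 mm (value of joint feeler above 0.006 m), for 0.2 s.
At the end, for the whole second after the job is handed in: The tray stands flat on the bench at rest beyond the gate, in line with the lane within 0.12 rad, home so that the feeler pin is pressed in by more than 6 mm of its 8 mm, the flap is shut behind it (under 0.08 rad), and nothing is held (value of joint feeler above 0.006 m and value of joint flap below 0.08 rad and x of tray_center in the frame of bay above 0.1 m and height (world z) of tray_center below 0.022 m and angle between tray_center's own z axis and vertical below 0.1 rad and angle between the x axis of tray_center and the x axis of bay, either way round below 0.12 rad and linear speed of tray below 0.02 m/s); the robot touches nothing.
It fails at once if the tray is pressed against the lane, flap or end stop with more than 22 N (contact force between tray and bay above 22 N).
It fails at once if a bystander is moved by more than 20 mm (distance of any of empty_tray, squat_bottle, tall_bottle, driver, pliers, flange_ring, bare_hub from where it was at the start of the episode above 0.02 m).
It also fails if it takes over 58 s, if anything falls off the work surface, if the arm or the gripper's body presses on something with over 40 N, if the wrist force passes 120 N, or if a joint passes its speed limit or range.

### The arm

A 7-joint arm with a two-finger parallel gripper is mounted at the origin on the work surface. World frame = base frame: x ahead of the robot, y to its left, z up, the work surface at z = 0. Lengths are in m, angles in rad, forces in N, time in s.
With the tool pointing down it reaches from about 0.4 to 0.85 m from the base axis. Payload 10.4 kg.
Tool frame: the origin (TCP) lies between the finger pads; the fingertips stand 19 mm ahead of it and the grasp point (between the pads) is the TCP (manip.tip_reach is the z of the fingertips in the tool frame, in m); z points along the fingers, y is the direction in which the jaws open and shut (so a half turn about z gives the same grasp; the last joint's range is limited). The gripper opens to 85 mm and grips with 20 to 120 N. Pads are 22 mm wide; open, the fingers measure 114 mm over their backs; the gripper's body (76 mm by 85 mm) begins 54 mm behind the grasp point. The pads swing forward as they close: fully open they stand 13 mm farther back than shut.
Start: joints at [1.078, 0.332, -0.065, 1.46, 0.022, 1.35, -0.088], TCP at [0.283, -0.557, 0.25] pointing down, gripper open.
Joint ranges: [-2.6, 2.6], [-0.5, 2.12], [-1.47, 1.34], [0.16, 2.42], [-1.27, 4.41], [0.06, 2.06], [-2.6, 2.6]. Speed limits (rad/s): [2.22, 2.22, 2.79, 2.79, 3.14, 3.14, 3.14].

### API

Orientations are given as a unit quaternion [x, y, z, w].
In Python, from workcell import sensors, cams, manip gives the robot as it stands.
- The arm moves only by the shell command python3 -m jog 'ROWS' [FORCE]. ROWS is JSON, a list of rows, each a list of 3 entries, a list of its own where there are three numbers: the shift along the world's x, y, z in m, then the turn, a rotation vector about the world's x, y, z in rad, then the opening in per cent of the stroke, from 0 (shut) to 100 (fully open). In form: [[[dx, dy, dz], [wx, wy, wz], grip], ...]. A call has 1 to 5 rows; each row shifts and turns the pose as measured when the row begins; what a row does not reach is not made up. A row lasts 1/8 s, in which the tool goes at most 62.5 mm and 10.7 degrees, less where a joint would pass 70% of its speed; a pose out of reach is approached as far as the arm can. A call with a gripper value outside its range is refused whole. The fingers move at their own pace and stop on an object; FORCE is the grip in N (left out, the last holds). Time passes only in rows, so rows that do not move let the fingers close. It gives the time, the measured TCP pose, the force and the opening at its end, in the units of the state.
- sensors.get_obs(): the state, without advancing time (a new reading comes with each control period).
- cams.camera(name): name is "side" or "top" or "wrist"; returns (picture, depth): 480x640x3 uint8, red, green, blue; 480x640 float32, m along the optical axis (not along the pixel's ray), 0 where there is no reading.
- cams.camera_model(name): a dict with "intrinsics" (3x3 intrinsics, pixels), "view" (4x4, takes a point from world to camera coordinates). Camera axes: x right, y down, z forward; pixel columns grow to the right and rows downward; lengths in m; the calibration is good to about 2 mm. The wrist camera is an equidistant fisheye: a pixel r from the principal point sees the ray r / f radians off the axis. A picture is of the moment at which its call begins: read the wrist's pose just before it. camera_model takes no time and is no camera call; for the wrist camera it gives the pose at the moment of the call.
- manip.hand_in(): hands the job in, once; it reports no verdict.
The state is a dict: "clock": time; "joint_pos": joint angles; "joint_velocities": joint speeds; "tau": joint torques, N m; "position": TCP position; "ee_rot": TCP orientation; "ft_force": force on the tool from outside, world axes, zero at the start; "torque": the same for the moment, N m; "grip_width": opening from 0.0 (shut) to 1.0 (fully open).
Only numpy, scipy, OpenCV 4.12 (cv2) and the standard library are available. Lean on these libraries where they do the work, as an engineer would, in place of code of your own. Each camera call takes 0.05 s, during which the arm holds its last target.

## Working session

There is one attempt and no reset: what is moved stays moved. The work goes in short steps, Python scripts to look and compute and a shell command to move; the robot and the scene stay as the last step left them, time stands still between calls to the robot, and variables do not carry over. Pictures are saved under pics/ and viewed, and the job is handed in when it is done.

```bash
ls; mkdir -p pics
python3 - <<'E'
from workcell import sensors, cams, manip
import cv2,numpy as np
print(sensors.get_obs(), manip.tip_reach)
for n in ["side","top"]:
    im,d=cams.camera(n); cv2.imwrite(f"pics/{n}0.png",im[:,:,::-1]); np.savez(f"{n}0.npz",im=im,d=d); print(n,cams.camera_model(n))
E
```

```text
pics
{'clock': 0.0, 'joint_pos': array([ 1.07842349,  0.33287721, -0.0646544 ,  1.46096626,  0.02161249,
        1.34988302, -0.08851594]), 'joint_velocities': array([ 3.91588531e-04,  4.56838654e-05,  1.28354539e-04,  2.64008197e-03,
       -3.63179250e-04, -8.23277191e-04,  1.55916796e-03]), 'tau': array([-1.04821986e-03, -6.25448084e+01,  4.88241808e-02, -3.91602802e+01,
        1.61720632e-02,  9.88381886e-03, -2.48782294e-05]), 'position': array([ 0.28273603, -0.55699574,  0.24950055]), 'ee_rot': array([ 9.72544579e-01,  2.32715546e-01, -2.12740541e-04, -6.87028091e-04]), 'ft_force': array([ 0.10132997, -0.78219671, -0.80834853]), 'torque': array([-0.03148732,  0.02204909, -0.06021873]), 'grip_width': 0.9995056795748526} 0.019
side {'intrinsics': array([[543.9967208 ,   0.        , 319.38580051],
       [  0.        , 543.9967208 , 239.03960564],
       [  0.        ,   0.        ,   1.        ]]), 'view': array([[-0.89164855, -0.45231402, -0.01936198,  0.52494196],
       [-0.32032516,  0.66052576, -0.67904161,  0.19971515],
       [ 0.31992913, -0.59926434, -0.7338444 ,  0.98758316],
       [ 0.        ,  0.        ,  0.        ,  1.        ]])}
top {'intrinsics': array([[511.23181408,   0.        , 320.32693404],
       [  0.        , 511.23181408, 234.09224321],
       [  0.        ,   0.        ,   1.        ]]), 'view': array([[-0.01601598, -0.99984601,  0.00717292,  0.01223725],
       [-0.99013377,  0.01486082, -0.13933511,  0.58979634],
       [ 0.13920706, -0.00933374, -0.99021931,  0.98877881],
       [ 0.        ,  0.        ,  0.        ,  1.        ]])}
```

View pics/top0.png

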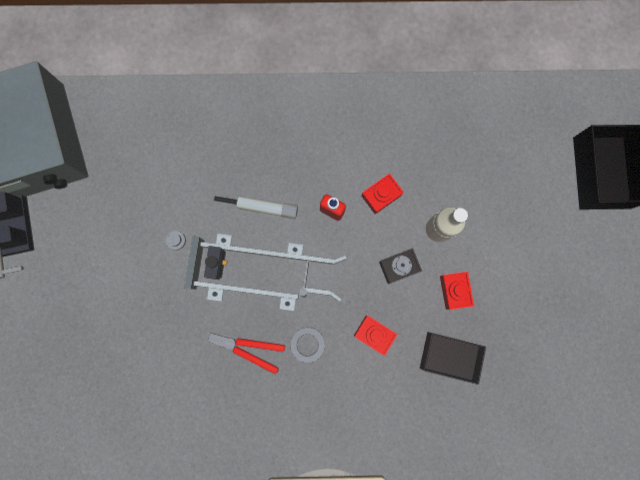

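View pics/side0.png

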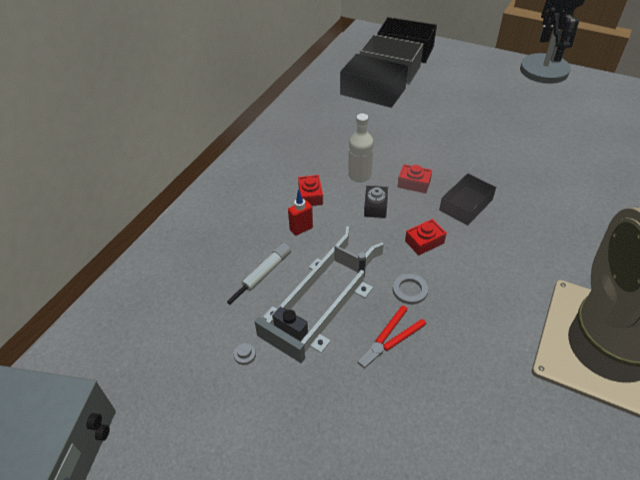

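```bash
cat > h.py <<'E'
import numpy as np,cv2
from workcell import sensors,cams,manip
def cloud(name,d,M=None):
    M=M or cams.camera_model(name);K=M["intrinsics"];V=M["view"]
    v,u=np.mgrid[0:480,0:640]
    P=np.stack([(u-K[0,2])/K[0,0]*d,(v-K[1,2])/K[1,1]*d,d],-1)
    return (P-V[:3,3])@V[:3,:3]
E
python3 - <<'E'
from h import *
for n in ["top","side"]:
    z=np.load(n+"0.npz");P=cloud(n,z["d"]);im=z["im"]
    print(n,"bench z",np.median(P[300:330,380:420,2]) if n=="top" else np.median(P[380:420,480:520,2]))
    X,Y,Z=P[...,0],P[...,1],P[...,2]
    # ortho: res 1mm, x .30-.70 up, y .25..-.25 
    H=np.full((450,600),-.02);C=np.zeros((450,600,3),np.uint8)
    m=(z["d"]>0)&(X>.25)&(X<.7)&(Y>-.3)&(Y<.3)
    r=((.7-X[m])*1000).astype(int);c=((.3-Y[m])*1000).astype(int)
    o=np.argsort(Z[m]);r,c=r[o],c[o];H[r,c]=Z[m][o];C[r,c]=im[m][o]
    cv2.imwrite(f"pics/{n}_ortho.png",C[:,:,::-1])
    b=np.clip((H+.02)/.08*255,0,255).astype(np.uint8)
    cv2.imwrite(f"pics/{n}_h.png",cv2.applyColorMap(b,cv2.COLORMAP_JET))
z=np.load("top0.npz");im=z["im"]
cv2.imwrite("pics/crop.png",cv2.resize(im[220:320,170:440],None,fx=2.9,fy=2.9,interpolation=2)[:,:,::-1])
E
```

```text
top bench z 0.00026564545685790015
side bench z 0.0008519401714045401
```

View pics/top_h.png

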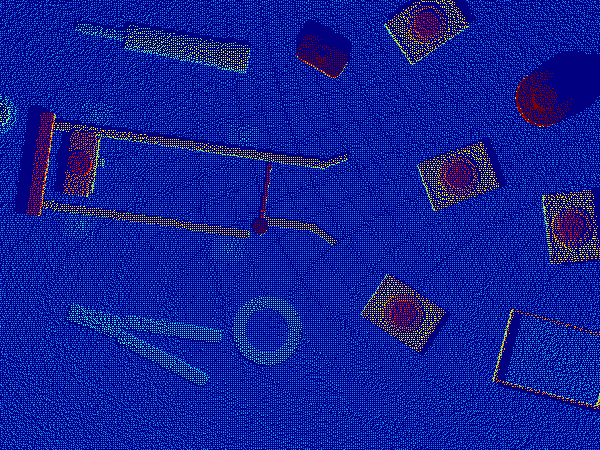

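View pics/crop.png

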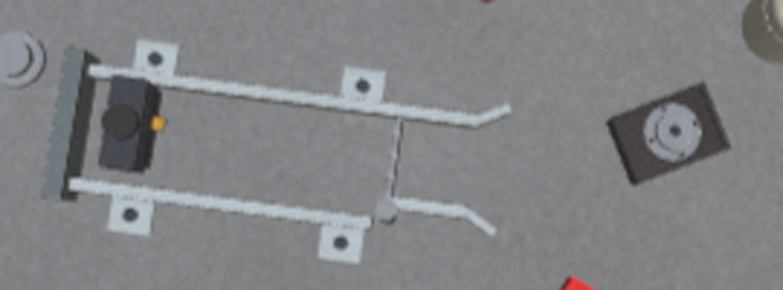

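The black tray with the grey steel hub at top (401,265) fits the description. The reds at (382,193), (457,290) and (376,335) are decoys, and the empty tray at (453,357) carries no hub; the crop confirms this. Next I'll fit the lane and the tray.

Run:
```python
from h import *
for n in ["top","side"]:
    z=np.load(n+"0.npz");P=cloud(n,z["d"]).reshape(-1,3);col=z["im"].reshape(-1,3).astype(int)
    c=np.stack([(.3-P[:,1])*1000,(.7-P[:,0])*1000],-1) # ortho px
    def sel(poly,z0,z1):
        ins=np.array([cv2.pointPolygonTest(np.array(poly,np.float32),(float(a),float(b)),False)>=0 if abs(a)<1e4 and abs(b)<1e4 else False for a,b in c])
        return ins&(P[:,2]>z0)&(P[:,2]<z1)
    w=sel([(90,110),(320,140),(320,185),(90,145)],.028,.037);
    q=P[w,:2]; mu=q.mean(0);u,s,vt=np.linalg.svd(q-mu);t=vt[0]*np.sign(vt[0][1])
    print(n,"Rwall",len(q),mu,t,np.degrees(np.arctan2(t[1],t[0])),"rms",s[1]/len(q)**.5, "zmed",np.median(P[w,2]))
    l=np.array([-t[1],t[0]]) # left
    w2=sel([(70,190),(225,215),(225,250),(70,220)],.028,.037)
    print("Lwall offset (exp 80 =44+4+32)",np.median((P[w2,:2]-mu)@l)*1000,len(P[w2]))
    f=sel([(255,165),(280,165),(272,210),(250,210)],.045,.056)
    g=(P[f,:2]-mu)
    print("flap along",np.percentile(g@t,[5,50,95])," lat+32..",np.percentile(g@l*1000-32,[5,50,95]))
    po=sel([(245,205),(275,205),(275,245),(245,245)],.053,.060)
    g=(P[po,:2]-mu);print("post",len(g),np.median(g@t),np.median(g@l)*1000-32)
    tr=sel([(400,130),(515,130),(515,220),(400,220)],.029,.054)
    q3=P[tr];rect=cv2.minAreaRect((q3[:,:2]*1000).astype(np.float32));print("tray rect",rect,len(q3))
    hb=q3[q3[:,2]>.044];print("hubtop",hb[:,:2].mean(0),(hb.max(0)+hb.min(0))/2,np.median(hb[:,2]))
    es=sel([(20,90),(110,90),(110,225),(20,225)],.036,.045)
    g=(P[es,:2]-mu);a=g@t
    print("endstop along pct",np.percentile(a,[1,5,25,50,75]),np.percentile(g@l*1000-32,[2,98]))
```

```text
top Rwall 464 [0.55234064 0.09457093] [0.14325951 0.98968516] 81.76349557484001 rms 0.0026372117008529824 zmed 0.032126495867998095
Lwall offset (exp 80 =44+4+32) 79.57397386029392 315
flap along [-0.06808753 -0.06625104 -0.06444655]  lat+32.. [-22.12468531  -2.22885805  17.58826182]
post 4 -0.06638105014742116 45.29556018849223
tray rect ((524.1736450195312, -158.32073974609375), (49.856781005859375, 71.02357482910156), 20.0731143951416) 767
hubtop [ 0.52409668 -0.15802741] [ 0.52094301 -0.15836745  0.04874891] 0.04969792470690835
endstop along pct [0.10579649 0.10813159 0.11326766 0.1218399  0.13164653] [-35.3462716   48.19090161]
side Rwall 437 [0.55191288 0.09809897] [0.1519235  0.98839225] 81.26158718913355 rms 0.0034280235177271447 zmed 0.03230380869203898
Lwall offset (exp 80 =44+4+32) 79.6903722422012 356
flap along [-0.06949632 -0.06661111 -0.06470069]  lat+32.. [-23.72131611  -3.1779425   17.83445866]
post 20 -0.06353764795336943 41.40685287781109
tray rect ((524.6058959960938, -156.81387329101562), (49.921485900878906, 77.99540710449219), 20.01719093322754) 503
hubtop [ 0.52373587 -0.15445792] [ 0.52511136 -0.15677807  0.0489231 ] 0.05040362355713808
endstop along pct [0.10436751 0.10876837 0.11812726 0.1284669  0.16038185] [-34.50513237  58.99887026]
```

```bash
python3 -m jog '[[[0.027,0.044,0],[0,0,0.16],100],[[0.027,0.044,0],[0,0,0.16],100],[[0.027,0.044,0],[0,0,0.16],100],[[0.027,0.044,0],[0,0,0.16],100],[[0.027,0.044,0],[0,0,0.16],100]]'; python3 -m jog '[[[0.027,0.044,0],[0,0,0.16],100],[[0.027,0.044,0],[0,0,0.16],100],[[0.027,0.044,0],[0,0,0.16],100],[[0.025,0.044,0],[0,0,0.16],100]]'
```

```text
clock: 0.72
position: [0.4167, -0.3331, 0.247]
ee_rot: [0.8, 0.6, -0.002, -0.001]
ft_force: [0.8, -0.6, 0.0]
grip_width: 1.005
clock: 1.23
position: [0.5246, -0.1508, 0.2462]
ee_rot: [0.562, 0.827, -0.003, -0.001]
ft_force: [0.9, -0.2, 0.4]
grip_width: 1.0
```

```bash
python3 -m jog '[[[0,-0.007,-0.06],[0,0,-0.028],100],[[0,0,-0.05],[0,0,0],100],[[0,0,0],[0,0,0],100]]'
python3 - <<'E'
from h import *
o=sensors.get_obs();print(o["position"],o["ee_rot"])
M=cams.camera_model("wrist");im,d=cams.camera("wrist");cv2.imwrite("pics/w1.png",im[:,:,::-1]);print(M)
np.savez("w1.npz",im=im,d=d)
E
```

```text
clock: 1.6
position: [0.5265, -0.1522, 0.1341]
ee_rot: [0.57, 0.822, -0.002, -0.001]
ft_force: [0.5, -0.3, 0.5]
grip_width: 1.002
[ 0.5264633  -0.15216577  0.13411538] [ 0.56956591  0.82194341 -0.00170642 -0.0008903 ]
{'intrinsics': array([[371.64829954,   0.        , 311.32764201],
       [  0.        , 371.64829954, 245.07214099],
       [  0.        ,   0.        ,   1.        ]]), 'view': array([[ 0.93625175,  0.35130702, -0.00400462, -0.43840453],
       [ 0.33661879, -0.89372644,  0.29654819, -0.31749181],
       [ 0.10060043, -0.2789918 , -0.95500949,  0.17359056],
       [ 0.        ,  0.        ,  0.        ,  1.        ]])}
```

View pics/w1.png

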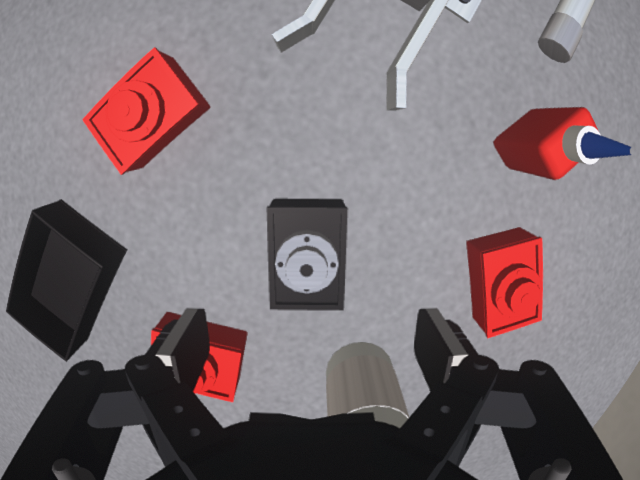

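Run:
```python
from h import *
for n in ["top","side"]:
    z=np.load(n+"0.npz");P=cloud(n,z["d"]).reshape(-1,3)
    m=(P[:,2]>.06)&(P[:,2]<.19)&(np.abs(P[:,0]-.60)<.09)&(np.abs(P[:,1]+.25)<.09)
    for a,b in [(.06,.1),(.1,.14),(.14,.19)]:
        q=P[m&(P[:,2]>a)&(P[:,2]<b)]; 
        if len(q):print(n,a,len(q),q.min(0),q.max(0))
z=np.load("w1.npz");d=z["d"]
V=np.array([[ 0.93625175,  0.35130702, -0.00400462, -0.43840453],[ 0.33661879, -0.89372644,  0.29654819, -0.31749181],[ 0.10060043, -0.2789918 , -0.95500949,  0.17359056]])
v,u=np.mgrid[0:480,0:640];x=u-311.33;y=v-245.07;r=np.hypot(x,y)+1e-9;th=r/371.648
s=np.tan(th)*d/r;P=(np.stack([x*s,y*s,d],-1)-V[:,3])@V[:,:3]
R=P[190:315,255:355].reshape(-1,3)
q=R[(R[:,2]>.028)&(R[:,2]<.06)];print(cv2.minAreaRect((q[:,:2]*1000).astype(np.float32)),len(q))
hb=q[q[:,2]>.045];print((hb.min(0)+hb.max(0))/2,np.median(hb[:,2]),"bench",np.median(P[150:180,280:380,2]))
```

```text
top 0.06 168 [ 0.57392799 -0.25523212  0.06102809] [ 0.62389455 -0.21577344  0.09970529]
top 0.1 502 [ 0.57526402 -0.27162903  0.10017012] [ 0.62929516 -0.21694393  0.13896656]
top 0.14 211 [ 0.58901697 -0.2567834   0.14057788] [ 0.61508013 -0.2314881   0.17313843]
side 0.06 337 [ 0.57282827 -0.25373326  0.06000779] [ 0.6270896  -0.21168188  0.09996908]
side 0.1 368 [ 0.5749779  -0.26226326  0.10002138] [ 0.62763469 -0.21123847  0.13994267]
side 0.14 178 [ 0.58922418 -0.25642695  0.14020961] [ 0.61432542 -0.22690978  0.17432123]
((523.948974609375, -157.87086486816406), (50.37009811401367, 71.2552490234375), 20.55963706970215) 8133
[ 0.52417811 -0.15737995  0.0488509 ] 0.050505192456394225 bench 0.0004941783539865124
```

```bash
python3 -m jog '[[[-0.0025,-0.0056,-0.03],[0,0,0],100],[[0,0,-0.025],[0,0,0],100],[[0,0,0],[0,0,0],100]]'
```

```text
clock: 2.02
position: [0.5293, -0.1607, 0.0882]
ee_rot: [0.571, 0.821, -0.0, 0.006]
ft_force: [-0.2, 0.4, 0.5]
grip_width: 1.001
```

```bash
python3 -m jog '[[[-0.0053,0.0029,0],[0,0,0],100],[[0,0,0],[0,0,0],100]]';python3 -m jog '[[[0,0,0],[0,0,0],100]]'
```

```text
clock: 2.28
position: [0.5257, -0.1583, 0.0923]
ee_rot: [0.571, 0.821, 0.0, 0.008]
ft_force: [0.5, -0.7, 0.5]
grip_width: 0.999
clock: 2.4
position: [0.5262, -0.1585, 0.0935]
ee_rot: [0.571, 0.821, 0.0, 0.009]
ft_force: [-0.3, -0.2, -0.2]
grip_width: 0.998
```

```bash
python3 -m jog '[[[-0.002,0.0005,-0.025],[0.010,0.015,0],100],[[-0.001,0,-0.02],[0,0,0],100],[[0,0,0],[0,0,0],100]]'
```

```text
clock: 2.78
position: [0.5244, -0.1585, 0.0496]
ee_rot: [0.571, 0.821, 0.001, 0.001]
ft_force: [-1.0, -0.0, 0.1]
grip_width: 0.998
```

```bash
python3 -m jog '[[[-0.001,0.0005,-0.016],[0,0,0],100],[[-0.0005,0,-0.010],[0,0,0],100],[[0,0,0],[0,0,0],100]]'
```

```text
clock: 3.15
position: [0.5238, -0.1581, 0.0235]
ee_rot: [0.571, 0.821, 0.001, 0.002]
ft_force: [-0.5, -0.0, -0.3]
grip_width: 0.999
```

```bash
python3 -m jog '[[[0,0,0.001],[0,0,0],50],[[0,0,0],[0,0,0],50],[[0,0,0],[0,0,0],50],[[0,0,0],[0,0,0],50],[[0,0,0],[0,0,0],50]]' 30;python3 -m jog '[[[0,0,0],[0,0,0],50],[[0,0,0],[0,0,0],50],[[0,0,0],[0,0,0],50]]'
```

```text
clock: 3.78
position: [0.5244, -0.1582, 0.0254]
ee_rot: [0.571, 0.821, 0.001, 0.003]
ft_force: [0.7, 0.5, -1.1]
grip_width: 0.581
clock: 4.15
position: [0.5244, -0.1582, 0.0254]
ee_rot: [0.571, 0.821, 0.001, 0.003]
ft_force: [-0.1, 0.0, -1.4]
grip_width: 0.587
```

```bash
python3 -m jog '[[[0,0,0.012],[0,0,0],40],[[0,0,0.004],[0,0,0],40],[[0,0,0],[0,0,0],40]]' 40;python3 -m jog '[[[-0.007,0.018,0],[0,0,-0.12],40],[[-0.007,0.018,0],[0,0,-0.13],40],[[-0.007,0.018,0],[0,0,-0.13],40],[[-0.006,0.015,0],[0,0,-0.12],40],[[0,0,0],[0,0,0],40]]'
```

```text
clock: 4.53
position: [0.5236, -0.1582, 0.0421]
ee_rot: [0.571, 0.821, 0.001, 0.002]
ft_force: [0.1, -0.1, -4.6]
grip_width: 0.581
clock: 5.15
position: [0.4949, -0.0876, 0.0416]
ee_rot: [0.761, 0.648, -0.0, 0.002]
ft_force: [0.2, -0.6, -4.1]
grip_width: 0.581
```

```bash
python3 -m jog '[[[0.001,0.0165,0],[0,0,0.016],40],[[0,0,0],[0,0,0],40]]'
python3 - <<'E'
from h import *
o=sensors.get_obs();M=cams.camera_model("wrist");im,d=cams.camera("wrist");cv2.imwrite("pics/w2.png",im[:,:,::-1]);np.savez("w2.npz",im=im,d=d,V=M["view"])
im,d=cams.camera("top");np.savez("top2.npz",im=im,d=d)
cv2.imwrite("pics/top2.png",cv2.resize(im[200:340,170:470],None,fx=2.6,fy=2.6,interpolation=2)[:,:,::-1])
E
```

```text
clock: 5.4
position: [0.4964, -0.071, 0.0416]
ee_rot: [0.754, 0.656, -0.0, 0.002]
ft_force: [0.2, -0.2, -4.0]
grip_width: 0.579
```

View pics/w2.png

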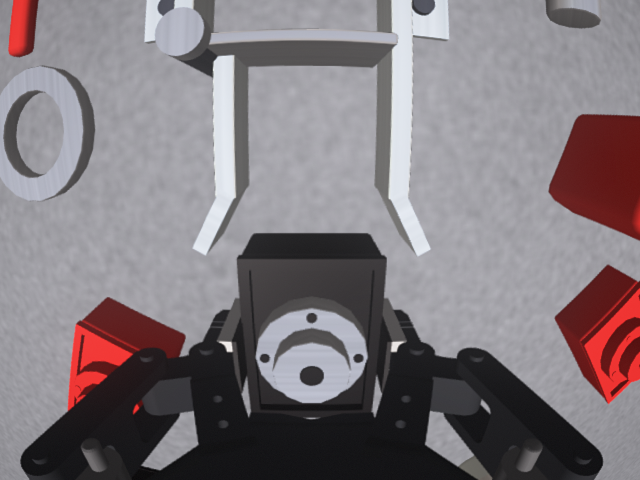

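View pics/top2.png

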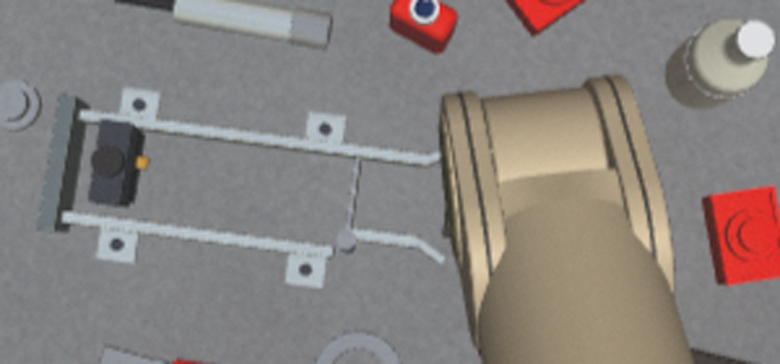

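```bash
cat >> h.py <<'E'
def wcloud(d,V):
    v,u=np.mgrid[0:480,0:640];x=u-311.33;y=v-245.07;r=np.hypot(x,y)+1e-9
    s=np.tan(r/371.648)*d/r;return (np.stack([x*s,y*s,d],-1)-V[:3,3])@V[:3,:3]
O=np.array([.5111,.0336]);T=np.array([np.cos(np.radians(81.7)),np.sin(np.radians(81.7))]);L=np.array([-T[1],T[0]])
def bay(P): g=P[...,:2]-O; return np.stack([g@T,g@L,P[...,2]],-1)
E
python3 - <<'E'
from h import *
z=np.load("w2.npz");B=bay(wcloud(z["d"],z["V"])).reshape(-1,3)
top=(B[:,2]>.029)&(B[:,2]<.036)&(B[:,0]>-.05)&(B[:,0]<-.008)
for s in(1,-1):
    q=B[top&(s*B[:,1]>.015)&(s*B[:,1]<.045)];print(s,len(q),np.polyfit(q[:,0],q[:,1],1),np.percentile(q[:,1],[2,98]))
f=B[(B[:,2]>.046)&(B[:,2]<.054)&(np.abs(B[:,0])<.03)&(np.abs(B[:,1])<.02)];print("flap x",f[:,0].mean(),np.polyfit(f[:,1],f[:,0],1))
t=B[(B[:,2]>.046)&(B[:,2]<.053)&(B[:,0]<-.06)&(B[:,0]>-.115)&(np.abs(B[:,1])<.018)];r=B[(B[:,0]<-.06)&(B[:,0]>-.16)&(np.abs(B[:,1])<.024)&(B[:,2]>.04)]
print("tray zs",np.percentile(r[:,2],[5,50,95]),"front x",np.percentile(r[:,0],99.5))
o=sensors.get_obs();print(bay(o["position"]))
E
```

```text
1 2578 [-0.00066949  0.03149598] [0.0278605  0.03567892]
-1 2572 [-0.00109837 -0.03151883] [-0.03564903 -0.02782639]
flap x 0.0005130664999822626 [0.00113478 0.00051307]
tray zs [0.04615396 0.06650141 0.12122821] front x -0.07019939746430064
[-0.10737676 -0.00063879  0.041503  ]
```

```bash
python3 -m jog '[[[0,0,-0.008],[0,0,0],40],[[0,0,-0.006],[0,0,0],40],[[0,0,0],[0,0,0],40]]'; python3 -m jog '[[[0,0,-0.002],[0,0,0],40],[[0,0,0],[0,0,0],40]]'
```

```text
clock: 5.88
position: [0.496, -0.0739, 0.026]
ee_rot: [0.756, 0.655, -0.001, 0.002]
ft_force: [-0.3, -0.5, -3.8]
grip_width: 0.58
clock: 6.12
position: [0.4966, -0.0741, 0.0258]
ee_rot: [0.756, 0.655, -0.001, 0.003]
ft_force: [-0.2, 0.1, -4.3]
grip_width: 0.575
```

```bash
python3 -m jog '[[[0,0,-0.0015],[0,0,0],40],[[0,0,0],[0,0,0],40]]'
```

```text
clock: 6.38
position: [0.4969, -0.0742, 0.0256]
ee_rot: [0.756, 0.655, -0.001, 0.003]
ft_force: [-0.4, -0.4, -5.2]
grip_width: 0.578
```

```bash
python3 -m jog '[[[0,0,-0.004],[0,0,0],40],[[0,0,0],[0,0,0],40]]'
```

```text
clock: 6.62
position: [0.4975, -0.0743, 0.0253]
ee_rot: [0.756, 0.655, -0.002, 0.004]
ft_force: [-0.3, 0.3, -4.1]
grip_width: 0.579
```

```bash
python3 -m jog '[[[0,0,-0.003],[0,0,0],40]]';  python3 -m jog '[[[0,0,-0.001],[0,0,0],40]]'
```

```text
clock: 6.75
position: [0.4979, -0.0744, 0.0245]
ee_rot: [0.756, 0.655, -0.002, 0.004]
ft_force: [-26.3, 2.7, 63.9]
grip_width: 0.576
clock: 6.88
position: [0.4978, -0.0744, 0.0247]
ee_rot: [0.756, 0.655, -0.003, 0.004]
ft_force: [-7.3, 1.3, 13.1]
grip_width: 0.584
```

```bash
python3 -m jog '[[[0,0,0.0005],[0,0,0],72],[[0,0,0],[0,0,0],72],[[0,0,0],[0,0,0],75]]'; python3 -m jog '[[[0,0,0.01],[0,0,0],75],[[0,0,0.03],[0,0,0],75],[[0,0,0.04],[0,0,0],75],[[0,0,0.02],[0,0,0],0],[[0,0,0],[0,0,0],0]]'
```

```text
clock: 7.25
position: [0.4986, -0.0745, 0.025]
ee_rot: [0.756, 0.654, -0.002, 0.005]
ft_force: [-0.4, -0.5, -0.1]
grip_width: 0.753
clock: 7.88
position: [0.4985, -0.0742, 0.1297]
ee_rot: [0.756, 0.655, -0.002, 0.005]
ft_force: [-0.8, 0.9, -0.8]
grip_width: 0.335
```

```bash
python3 -m jog '[[[-0.006,-0.035,0],[0.01,0.004,0],12],[[-0.006,-0.031,0],[0,0,0],12],[[0,0,-0.025],[0,0,0],12],[[0,0,-0.025],[0,0,0],12],[[0,0,0],[0,0,0],12]]'
```

```text
clock: 8.5
position: [0.4844, -0.1419, 0.0758]
ee_rot: [0.756, 0.655, -0.0, -0.002]
ft_force: [0.4, -0.7, -0.1]
grip_width: 0.12
```

```bash
python3 -m jog '[[[0.002,0,-0.022],[0,0,0],12],[[0,0,-0.018],[0,0,0],12],[[0,0,-0.004],[0,0,0],12]]'
python3 - <<'E'
from h import *
o=sensors.get_obs();print(o["position"],bay(o["position"]),o["ft_force"])
M=cams.camera_model("wrist");im,d=cams.camera("wrist");cv2.imwrite("pics/w3.png",im[:,:,::-1])
B=bay(wcloud(d,M["view"])).reshape(-1,3)
q=B[(B[:,2]>.028)&(B[:,2]<.053)&(B[:,0]<-.05)&(B[:,0]>-.152)&(np.abs(B[:,1])<.0385)]
# exclude lips
q=q[~((q[:,0]>-.08)&(np.abs(q[:,1])>.03))]
print(cv2.minAreaRect((q[:,:2]*1000).astype(np.float32)),len(q),q.min(0),q.max(0))
E
```

```text
clock: 8.88
position: [0.4874, -0.1417, 0.0321]
ee_rot: [0.756, 0.655, 0.0, -0.001]
ft_force: [-0.6, -1.0, 0.5]
grip_width: 0.121
[ 0.48743899 -0.14165409  0.03206045] [-0.17683405 -0.00188583  0.03206045] [-0.64188131 -0.99885215  0.45846257]
((-98.29539489746094, 0.1399974822998047), (59.91988754272461, 91.728515625), 89.85350799560547) 31116 [-0.14414614 -0.02992743  0.02810184] [-0.05235959  0.02999217  0.0529862 ]
```

View pics/w3.png

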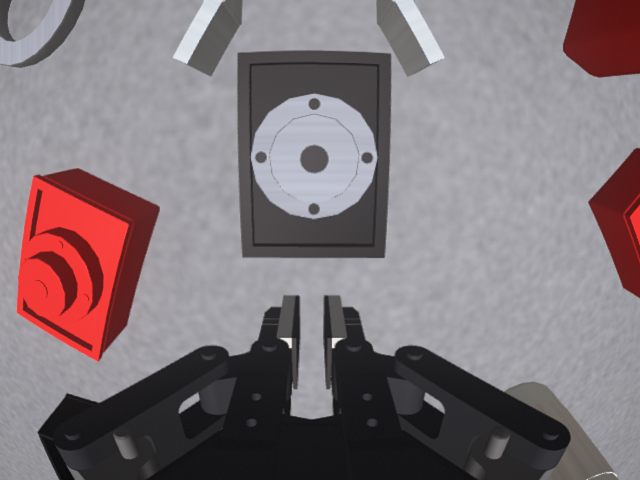

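Run:
```python
from h import *
M=cams.camera_model("wrist");im,d=cams.camera("wrist");p=sensors.get_obs()["position"]
B=bay(wcloud(d,M["view"]));b0=bay(p)
for u,v in [(70,440),(205,352),(265,345),(110,450),(160,380),(290,300),(290,330),(275,318)]:
    q=B[v,u]; print(u,v,np.round(q-b0,4),d[v,u])
R=(B-b0).reshape(-1,3); 
m=(np.abs(R[:,0])<.045)&(np.abs(R[:,1])<.08)&(R[:,2]>-.03)
for h in np.arange(-.02,.07,.01):
    k=m&(R[:,2]>h)&(R[:,2]<h+.01)&(B.reshape(-1,3)[:,2]>.012); 
    if k.sum()>5: print(round(h,2),k.sum(),R[k].min(0)[:2],R[k].max(0)[:2])
```

```text
70 440 [0.0116 0.0576 0.0739] 0.06626119
205 352 [0.0132 0.0328 0.0321] 0.10569192
265 345 [0.0126 0.0151 0.0259] 0.11182438
110 450 [0.0066 0.0495 0.07  ] 0.07142606
160 380 [0.0111 0.0434 0.045 ] 0.09407224
290 300 [ 0.0108  0.0093 -0.0107] 0.1473376
290 330 [0.0105 0.0081 0.0127] 0.12506771
275 318 [ 0.0074  0.0147 -0.0018] 0.13979505
-0.02 779 [-0.01181441 -0.01686698] [0.0449776  0.07992255]
-0.01 4369 [-0.01067767 -0.02105495] [0.04499712 0.07999992]
0.0 3887 [-0.01109233 -0.0248823 ] [0.04499127 0.0799868 ]
0.01 1318 [-0.01141657 -0.01806604] [0.01199005 0.01953823]
0.02 2393 [-0.01267447 -0.03596404] [0.01423846 0.03797668]
0.03 7321 [-0.01289316 -0.04418507] [0.01433345 0.04516539]
0.04 5442 [-0.01277466 -0.04995038] [0.01777578 0.05161613]
0.05 10179 [-0.0118951  -0.05691597] [0.01826198 0.05742813]
0.06 12260 [-0.01000471 -0.06253129] [0.01845152 0.06449459]
```

```bash
python3 -m jog '[[[0.0015,0.010,0.007],[0,0,0],12],[[0.001,0.006,0],[0,0,0],12]]'; python3 -m jog '[[[0.001,0.007,0],[0,0,0],12],[[0.001,0.007,0],[0,0,0],12],[[0.001,0.007,0],[0,0,0],12]]';python3 -c "
from h import *
print(bay(sensors.get_obs()['position']))"
```

```text
clock: 9.22
position: [0.4913, -0.1251, 0.0417]
ee_rot: [0.756, 0.655, 0.001, 0.0]
ft_force: [-0.5, 0.7, -0.3]
grip_width: 0.118
clock: 9.6
position: [0.4946, -0.1032, 0.0423]
ee_rot: [0.756, 0.655, 0.001, 0.001]
ft_force: [0.3, -2.5, -1.3]
grip_width: 0.121
[-0.13771035 -0.00346397  0.04231972]
```

```bash
python3 -m jog '[[[0.000,0.009,-0.002],[0,0,0],12],[[0.000,0.009,-0.001],[0,0,0],12],[[0.001,0.009,0],[0,0,0],12]]';python3 -c "
from h import *
print(bay(sensors.get_obs()['position']))"
```

```text
clock: 9.98
position: [0.4962, -0.0757, 0.0397]
ee_rot: [0.756, 0.654, 0.001, 0.002]
ft_force: [0.2, -3.3, 1.6]
grip_width: 0.119
[-0.11033557 -0.00107212  0.03965505]
```

```bash
python3 -m jog '[[[0.001,0.009,0],[0,0,0],12],[[0.001,0.009,0],[0,0,0],12],[[0.001,0.009,0],[0,0,0],12]]';python3 -c "
from h import *
print(bay(sensors.get_obs()['position']))
im,d=cams.camera('wrist');cv2.imwrite('pics/w4.png',im[:,:,::-1])"
```

```text
clock: 10.35
position: [0.4993, -0.0467, 0.0397]
ee_rot: [0.756, 0.654, 0.001, 0.002]
ft_force: [-0.7, -6.4, 2.3]
grip_width: 0.12
[-8.11879192e-02  6.14169805e-05  3.96659171e-02]
```

View pics/w4.png

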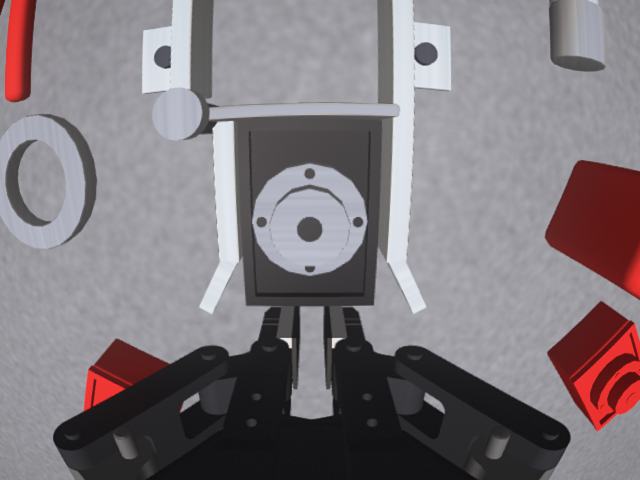

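```bash
python3 -m jog '[[[0.0012,0.008,0],[0,0,0],12],[[0.0012,0.008,0],[0,0,0],12]]';python3 -m jog '[[[0.0012,0.008,0],[0,0,0],12],[[0.0012,0.008,0],[0,0,0],12],[[0.0012,0.008,0],[0,0,0],12]]';python3 -c "
from h import *
print(bay(sensors.get_obs()['position']))"
```

```text
clock: 10.65
position: [0.5018, -0.0315, 0.0396]
ee_rot: [0.756, 0.654, -0.0, 0.003]
ft_force: [-0.1, -8.6, 2.0]
grip_width: 0.123
clock: 11.02
position: [0.5058, -0.0088, 0.0396]
ee_rot: [0.757, 0.653, -0.001, 0.004]
ft_force: [1.3, -5.2, 1.6]
grip_width: 0.124
[-0.0427445  -0.00088262  0.03962916]
```

```bash
python3 -m jog '[[[0.0012,0.008,0],[0,0,0],12],[[0.0012,0.008,0],[0,0,0],12],[[0.0012,0.008,0],[0,0,0],12]]';python3 -c "
from h import *
print(bay(sensors.get_obs()['position']))
im,d=cams.camera('wrist');cv2.imwrite('pics/w5.png',im[:,:,::-1])"
```

```text
clock: 11.4
position: [0.5097, 0.0149, 0.0396]
ee_rot: [0.758, 0.652, -0.001, 0.004]
ft_force: [0.3, -5.0, 2.8]
grip_width: 0.117
[-0.01875498 -0.0012896   0.03962184]
```

View pics/w5.png

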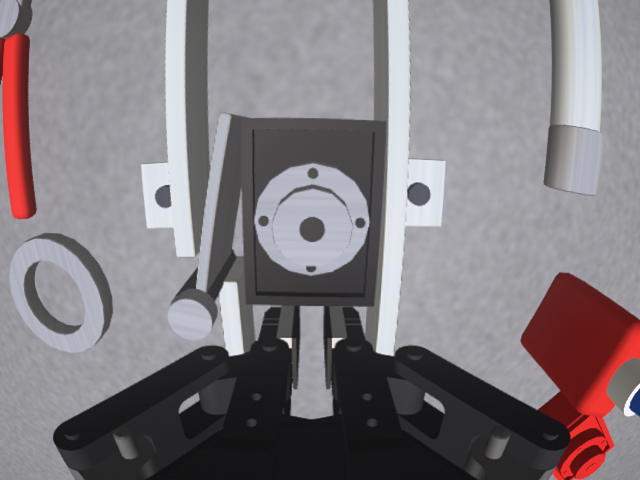

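```bash
python3 -m jog '[[[0.002,0.001,0.003],[0,0,0.01],4],[[0.0012,0.006,0],[0,0,0],4]]';python3 -m jog '[[[0.0012,0.007,0],[0,0,0],4],[[0.0012,0.007,0],[0,0,0],4]]';python3 -c "
from h import *
print(bay(sensors.get_obs()['position']))"
```

```text
clock: 11.7
position: [0.5124, 0.0239, 0.0422]
ee_rot: [0.754, 0.657, -0.001, 0.003]
ft_force: [0.1, -3.1, -1.7]
grip_width: 0.037
clock: 11.95
position: [0.5146, 0.0388, 0.042]
ee_rot: [0.754, 0.657, -0.001, 0.003]
ft_force: [0.1, -2.1, -1.9]
grip_width: 0.042
[ 0.00570465 -0.00274318  0.04196285]
```

```bash
python3 -m jog '[[[0.0012,0.008,0],[0,0,0],4],[[0.0012,0.008,0],[0,0,0],4],[[0.0012,0.008,0],[0,0,0],4]]';python3 -m jog '[[[0.0012,0.007,0],[0,0,0],4],[[0.0012,0.007,0],[0,0,0],4]]';python3 -c "
from h import *
print(bay(sensors.get_obs()['position']))
M=cams.camera_model('wrist');im,d=cams.camera('wrist');cv2.imwrite('pics/w6.png',im[:,:,::-1])
B=bay(wcloud(d,M['view'])).reshape(-1,3)
q=B[(B[:,2]>.025)&(B[:,2]<.043)&(B[:,0]>.14)&(B[:,0]<.2)&(np.abs(B[:,1])<.02)];print(np.percentile(q[:,0],[1,5,20,50]),len(q))
r=B[(B[:,2]>.03)&(B[:,2]<.037)&(B[:,0]>.06)&(B[:,0]<.162)&(B[:,1]<.0)&(B[:,1]>-.023)];print('tray',r.min(0),r.max(0),len(r))
"
```

```text
clock: 12.32
position: [0.5186, 0.0648, 0.042]
ee_rot: [0.754, 0.657, -0.001, 0.003]
ft_force: [1.7, -2.4, -1.5]
grip_width: 0.043
clock: 12.58
position: [0.5212, 0.08, 0.042]
ee_rot: [0.754, 0.657, -0.001, 0.003]
ft_force: [0.1, -3.0, -1.4]
grip_width: 0.038
[ 0.04735173 -0.0032859   0.04202432]
[0.17227279 0.17251167 0.17274801 0.1729615 ] 683
tray [ 0.06001445 -0.02299859  0.03000005] [ 1.28326598e-01 -2.35174354e-05  3.69748648e-02] 4936
```

View pics/w6.png

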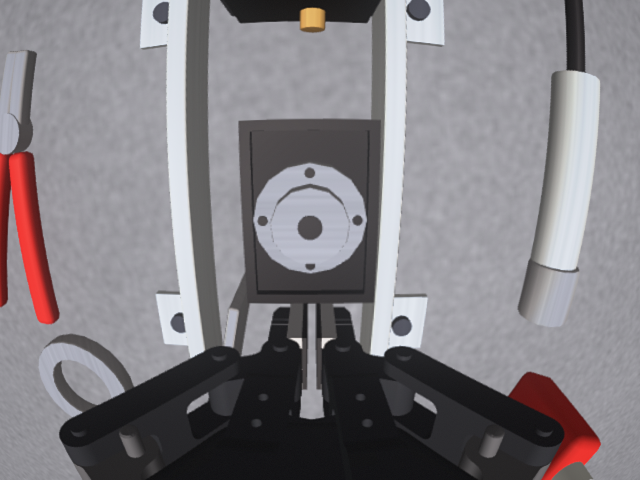

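```bash
python3 -m jog '[[[0.0012,0.007,0],[0,0,0],4],[[0.0012,0.007,0],[0,0,0],4],[[0.0012,0.007,0],[0,0,0],4],[[0.001,0.006,0],[0,0,0],4]]';python3 -c "
from h import *
print(bay(sensors.get_obs()['position']))"
```

```text
clock: 13.12
position: [0.526, 0.1091, 0.0421]
ee_rot: [0.754, 0.657, -0.001, 0.003]
ft_force: [-0.1, -2.8, 0.7]
grip_width: 0.038
[ 0.07689845 -0.00379315  0.04212735]
```

```bash
python3 -m jog '[[[0.0004,0.003,0],[0,0,0],4],[[0.0004,0.003,0],[0,0,0],4]]';python3 -m jog '[[[0.0003,0.002,0],[0,0,0],4],[[0.0003,0.002,0],[0,0,0],4]]';python3 -c "
from h import *
print(bay(sensors.get_obs()['position']))"
```

```text
clock: 13.38
position: [0.5267, 0.1158, 0.0422]
ee_rot: [0.754, 0.657, -0.001, 0.003]
ft_force: [-0.9, -3.4, 1.4]
grip_width: 0.04
clock: 13.62
position: [0.5273, 0.1195, 0.0421]
ee_rot: [0.754, 0.657, -0.002, 0.003]
ft_force: [-0.8, -3.9, 2.0]
grip_width: 0.04
[ 0.08738776 -0.00362949  0.04214313]
```

```bash
python3 -m jog '[[[0.0002,0.0015,0],[0,0,0],4]]';python3 -m jog '[[[0.0002,0.0015,0],[0,0,0],4]]';python3 -m jog '[[[0.0002,0.0012,0],[0,0,0],4]]'
```

```text
clock: 13.75
position: [0.5275, 0.1209, 0.0422]
ee_rot: [0.754, 0.657, -0.002, 0.003]
ft_force: [-0.5, -4.2, 1.9]
grip_width: 0.045
clock: 13.88
position: [0.5278, 0.1223, 0.0422]
ee_rot: [0.754, 0.657, -0.002, 0.003]
ft_force: [-0.1, -3.4, 1.3]
grip_width: 0.041
clock: 14.0
position: [0.528, 0.1235, 0.0422]
ee_rot: [0.754, 0.657, -0.002, 0.003]
ft_force: [-1.3, -4.2, 2.0]
grip_width: 0.035
```

```bash
python3 -m jog '[[[0.0001,0.001,0],[0,0,0],4]]'
```

```text
clock: 14.12
position: [0.5281, 0.1245, 0.0422]
ee_rot: [0.754, 0.657, -0.002, 0.003]
ft_force: [-0.5, -3.6, 0.6]
grip_width: 0.04
```

```bash
python3 -m jog '[[[0.0001,0.001,0],[0,0,0],4]]' | grep force;python3 -m jog '[[[0.0001,0.0008,0],[0,0,0],4]]'
```

```text
ft_force: [-1.6, -6.8, 2.7]
clock: 14.38
position: [0.5281, 0.125, 0.0422]
ee_rot: [0.754, 0.657, -0.003, 0.004]
ft_force: [-1.2, -7.1, 5.4]
grip_width: 0.039
```

```bash
python3 -m jog '[[[0.0001,0.0008,0],[0,0,0],4]]'
```

```text
clock: 14.5
position: [0.5281, 0.1251, 0.0422]
ee_rot: [0.754, 0.656, -0.004, 0.004]
ft_force: [-1.8, -6.4, 4.1]
grip_width: 0.039
```

```bash
python3 -m jog '[[[0.0001,0.001,0],[0,0,0],4]]'|grep force;python3 -m jog '[[[0.0002,0.0015,0],[0,0,0],4]]'; python3 -c "
from h import *
print(bay(sensors.get_obs()['position']))
M=cams.camera_model('wrist');im,d=cams.camera('wrist');cv2.imwrite('pics/w7.png',im[:,:,::-1])
B=bay(wcloud(d,M['view'])).reshape(-1,3)
q=B[(B[:,2]>.036)&(B[:,2]<.045)&(B[:,0]>.16)&(B[:,0]<.2)&(np.abs(B[:,1])<.02)];print(np.percentile(q[:,0],[1,5,20,50]),len(q))
r=B[(B[:,2]>.031)&(B[:,2]<.0355)&(B[:,0]>.08)&(B[:,0]<.18)&(np.abs(B[:,1])<.024)];print('tray',r.min(0),np.percentile(r[:,0],[.5,2,98,99.5]),r.max(0),len(r))
"
```

```text
ft_force: [-2.2, -7.9, 3.5]
clock: 14.75
position: [0.5282, 0.1253, 0.0422]
ee_rot: [0.755, 0.656, -0.005, 0.005]
ft_force: [-1.7, -8.8, 4.9]
grip_width: 0.037
[ 0.09323881 -0.00368353  0.0421778 ]
[0.17420697 0.17497191 0.17722485 0.18288913] 4642
tray [ 0.0990842  -0.02399743  0.03100011] [0.09969638 0.10081711 0.17391881 0.1752116 ] [0.17716173 0.02337574 0.03549989] 7268
```

View pics/w7.png

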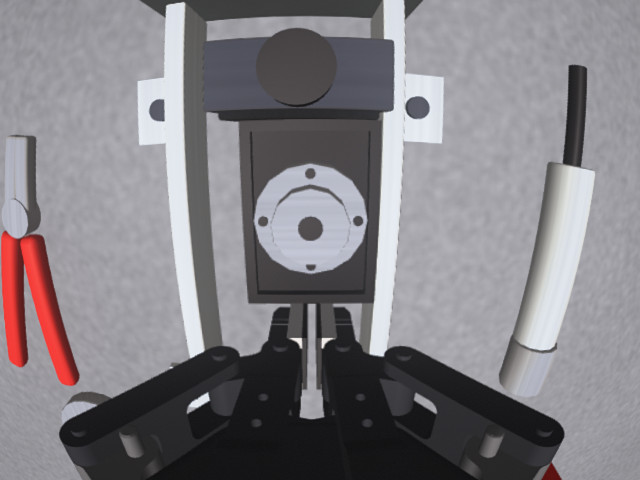

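```bash
python3 -m jog '[[[0.0001,0.0006,0],[0,0,0],4],[[0,0,0],[0,0,0],4]]';python3 -m jog '[[[-0.0007,-0.005,0],[0,0,0],4],[[-0.0007,-0.005,0],[0,0,0],4],[[0,0,0.02],[0,0,0],4],[[0,0,0.04],[0,0,0],4],[[0,0,0.05],[0,0,0],4]]'; python3 -m jog '[[[-0.004,-0.03,0.04],[0,0,0],4],[[-0.006,-0.05,0.03],[0,0,0],4],[[-0.006,-0.05,0.02],[0,0,0],4],[[0,0,0],[0,0,0],4]]'; python3 -c "
from h import *
print(bay(sensors.get_obs()['position']))
M=cams.camera_model('wrist');im,d=cams.camera('wrist');cv2.imwrite('pics/w8.png',im[:,:,::-1]);np.savez('w8.npz',d=d,V=M['view'])
im,d=cams.camera('top');cv2.imwrite('pics/top8.png',cv2.resize(im[200:340,150:450],None,fx=2.6,fy=2.6,interpolation=2)[:,:,::-1])"
```

```text
clock: 15.05
position: [0.5282, 0.1253, 0.0422]
ee_rot: [0.755, 0.656, -0.006, 0.005]
ft_force: [-0.8, -2.1, 1.2]
grip_width: 0.037
clock: 15.68
position: [0.5244, 0.117, 0.1546]
ee_rot: [0.754, 0.657, -0.006, 0.002]
ft_force: [2.1, 0.1, 0.0]
grip_width: 0.036
clock: 16.18
position: [0.5093, -0.0132, 0.2583]
ee_rot: [0.753, 0.658, -0.0, 0.006]
ft_force: [0.4, 0.7, -0.0]
grip_width: 0.04
[-0.04659369 -0.00495713  0.25829166]
```

View pics/w8.png

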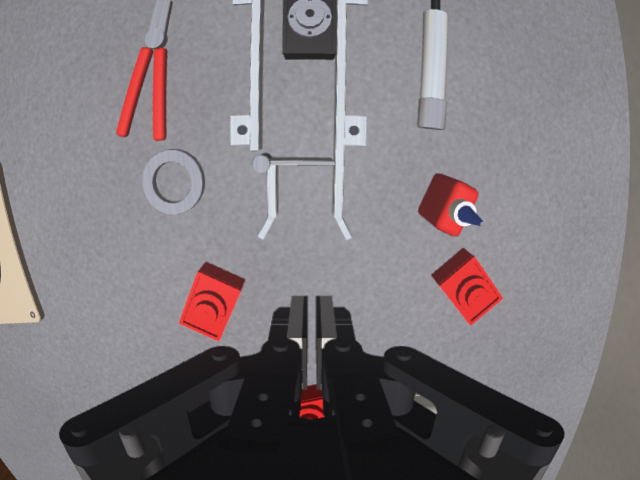

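View pics/top8.png

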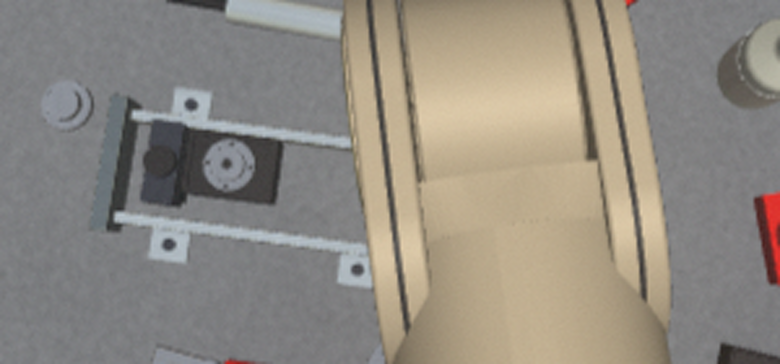

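```bash
python3 -c "
from h import *
d=np.load('w8.npz');W=bay(wcloud(d['d'],d['V'])).reshape(-1,3)
f=W[(W[:,2]>.046)&(W[:,2]<.054)&(np.abs(W[:,0])<.03)&(np.abs(W[:,1])<.022)];print('flap',np.polyfit(f[:,1],f[:,0],1),len(f))
for n in ['top','side']:
  im,dd=cams.camera(n);B=bay(cloud(n,dd)).reshape(-1,3)
  h=B[(B[:,2]>.046)&(B[:,2]<.053)&(B[:,0]>.1)&(B[:,0]<.16)&(np.abs(B[:,1])<.028)]
  print(n,'hub',(h.min(0)+h.max(0))/2,h.mean(0),len(h))
  r=B[(B[:,2]>.030)&(B[:,2]<.037)&(B[:,0]>.08)&(B[:,0]<.165)&(np.abs(B[:,1])<.026)];print(' tray rear x',np.percentile(r[:,0],[0,1,3]),'zmed',np.median(r[:,2]))
  cv2.imwrite(f'pics/{n}9.png',im[:,:,::-1])
  if n=='side': cv2.imwrite('pics/side9c.png',cv2.resize(im[220:380,220:400],None,fx=3.5,fy=3.5,interpolation=2)[:,:,::-1])
"
```

```text
flap [-0.0082397   0.00110692] 196
top hub [ 0.13735422 -0.00247635  0.04949203] [ 0.13698204 -0.00224402  0.04998325] 122
 tray rear x [0.1020935  0.10222797 0.10264735] zmed 0.03244294514889557
side hub [ 0.13912341 -0.00206869  0.04945915] [ 0.14052351 -0.00179923  0.05047095] 121
 tray rear x [0.10349928 0.104138   0.10478203] zmed 0.03300246799493242
```

View pics/side9c.png

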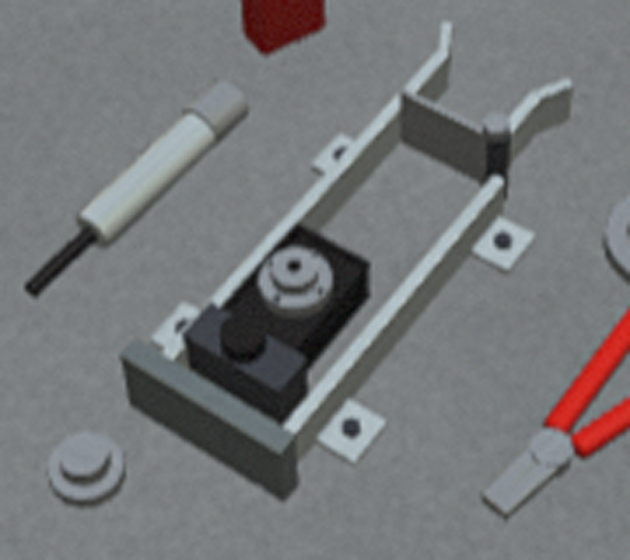

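```bash
python3 -c "
from workcell import manip,sensors
print(sensors.get_obs()['ft_force']);print(manip.hand_in())"
```

```text
[-0.00587375  0.85827349 -0.63248904]
the job is handed in; nothing more can be done
None
```

The black tray with the steel hub is home against the end stop and the flap is shut behind it. I handed the job in at about 16 s of the 58 s allowed. No verdict was reported.

I gripped the tray across its width and set it down in line between the lips. Then I pushed it through the flap with the nearly closed fingers, crept up to the stop, drew back and lifted clear.

**Last checks:**
- **Home:** the hub sits 137.4 mm beyond the gate by the top camera, so the tray's front is at about 172.4 mm. The stop face was measured at 172.7 mm, so the pin should be almost flush. I could not see the pin or read it directly; this comes from position and force.
- **Flap:** the wrist camera shows it shut, within about 0.01 rad.
- **Forces:** the push peaked at about 9 N, both at the flap and against the stop. The wrist read about 64 N briefly when I pressed the held tray onto the bench as I set it down. That was outside the lane and below the 120 N limit.
- **Bystanders:** I kept clear of all of them, and none looked moved in the pictures, but I did not measure them again.

The side camera put the hub about 2 mm further in than the top camera, which is about the calibration error. Both agree that the tray is at the stop.

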